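# Load a mailing tube into the bench labeller

### The arm

A 6-joint arm with a two-finger parallel gripper is mounted at the origin on the work surface. World frame = base frame: x ahead of the robot, y to its left, z up, the work surface at z = 0. Lengths are in mm, angles in rad, forces in N, time in s.
With the tool pointing down it reaches from about 350 to 975 mm from the base axis. Payload 7.1 kg.
Tool frame: the origin (TCP) lies midway between the tips of the shut fingers; the grasp point (between the pads) lies 19 mm behind it; z points along the fingers, y is the line along which they close (so a half turn about z gives the same grasp; the last joint's range is limited). The gripper opens to 88 mm and grips with 3 to 60 N. Pads are 20 mm wide; open, the fingers measure 115 mm over their backs; the gripper's body (75 mm by 178 mm) begins 61 mm behind the grasp point.
Start: joints at [-1.128, 0.423, 1.63, -0, 1.089, -0.019], TCP at [278.489, -559.507, 194.275] pointing down, gripper open.
Joint ranges: [-3, 3], [-0.9, 2.11], [0.09, 2.58], [-1.31, 4.45], [0.11, 2.69], [-2.54, 2.54]. Speed limits (rad/s): [2.39, 2.39, 3.01, 3.14, 3.14, 3.14].

### API

Orientations are given as a rotation vector (axis times angle).
In Python, from workcell import ctrl gives the robot as it stands. The module is installed in compiled form; this text tells all that it offers.
- The arm moves only by the tool servo_tool, never from a script. Its argument "increments" is a list of rows, each a list of 7 numbers: the shift along the world's x, y, z in cm, then the turn, a rotation vector about the world's x, y, z in degrees, then the opening, from -1 (shut) to 1 (fully open). A call has 1 to 20 rows; each row is the pose to reach, as a shift and turn from the pose commanded when the call began; what a row does not reach only later rows make up. A row lasts 1/12 s, in which the tool goes at most 41.7 mm and 7.16 degrees, less where a joint would pass 70% of its speed; a pose out of reach is approached as far as the arm can. A call with a gripper value outside its range is refused whole. The fingers move at their own pace and stop on an object; the grip force is fixed at half the most. Time passes only in rows, so rows that repeat a pose let the fingers close. It gives the time, the measured TCP pose, the force, the opening and the grip force at its end, in the units of the state.
- ctrl.get_obs(): the state, without advancing time (a new reading comes with each control period).
- ctrl.get_image(name): name is "scene" or "top" or "wrist"; returns a dict with "image" (400x640x3 uint8, red, green, blue), "fx", "fy", "cx", "cy" (pixels), "extrinsics" (4x4, takes a point from camera to world coordinates); the wrist camera has in their place "tool_from_camera" (4x4, takes a point from camera to tool coordinates, whose origin is the TCP and whose axes are the flange's). Camera axes: x right, y up, looking along -z (the intrinsics and any distortion apply to the point x, -y, -z); pixel columns grow to the right and rows downward; lengths in mm; the calibration is good to about 2 mm. The wrist camera is an equidistant fisheye: a pixel r from the principal point sees the ray r / f radians off the axis. A picture is of the moment at which its call begins: read the wrist's pose just before it. There is no depth.
- ctrl.close_job(): hands the job in; it is judged then, once.
The state is a dict: "t": time; "qpos": joint angles; "qvel": joint speeds; "joint_torque": joint torques, N m; "ee_pos": TCP position; "orientation": TCP orientation; "ft_force": force on the tool from outside, world axes, zero at the start; "moment": the same for the moment, N m; "width": finger opening in mm; "grasp_force": force on a finger pad.
Only numpy, scipy, OpenCV 4.12 (cv2) and the standard library are available. Lean on these libraries where they do the work, as an engineer would, in place of code of your own. Each camera call takes 0.05 s, during which the arm holds its last target. There are 200 camera calls.

### The job

Load the thick mailing tube into the labelling machine: lift the sprung pressure bar by its handle and turn it fully aside so that it parks up on its post block, lay the tube in the roller cradle and slide it gently home against the end stop so that the start switch in the stop is pressed in. Then turn the bar back over the tube and lower it gently, without letting it snap down, until its roller clamps the tube, and let go. Leave the thin tube and the other things on the bench alone.

Things in the scene. Friction and masses are not known exactly. Their poses are not given: they have to be found in the camera images.
- labeller: Grey labelling machine, fixed. Origin on the bench below the middle of its roller cradle: z up, y along the cradle, x towards the clamp post (at x=95, y=0). Housing x -75..225, y -125..200, 40 high. Cradle: 4 rubber wheels, diameter 24, axes along y at x=+-23.8, 60 high, at y=+-75. Peel plate at x 32..126, y 38..74, 74 high: keep fingers holding a tube within y -50..33 (mm).
- cradle (a point): Where the axis of a 50 mm tube lies in the cradle, at the cradle's middle: 88.3 mm above the bench (tube top 113.3 mm); axes as the labeller's, the tube along y. Lay the tube in about 34 mm towards -y of here, clear of the end stop, then slide it to +y.
- clamp_lift (a joint): Height of the sprung clamp (post, handle, bar) over its lowest place, m, 0 to 0.036. Spring and weight draw it down with 8 N at 0, 13 N at 0.036. Its cross pin sits in a notch of the post block, so it turns only when lifted over 0.024; turned aside, the pin rests on the block's top (96 mm high) and parks the clamp at 0.024. On a clamped tube it reads about 0.010.
- clamp_swing (a joint): Turn of the clamp about its upright post, rad, anticlockwise from above: 0 (bar across the cradle, at a stop, pin over the notch) to 1.3 (aside, at a stop). Light friction; stays where it is left. The pin enters the notch only within about 0.09 rad of 0.
- clamp_handle (a point): Grip point of the clamp's handle, on the post's axis: a black upright paddle 44 long (along the bar), 12 thick, 32 tall (22 below this point to 10 above) mm; this point is 160 mm above the bench with the clamp down. Pinch it from above across the 12 mm to lift and turn the clamp. Axes turn with it: x along the paddle (bar to -x), y across, z up.
- pressure_bar: The clamp's aluminium bar, 16 mm wide, reaching 95 mm from the post along its -x to a yoke 40 mm wide with a rubber roller, diameter 20, 32 long. Origin on the post's axis, at bench level when the clamp is down; roller underside at z=103 mm (10.3 mm below the top of a tube in the cradle; parked, 14 mm above it), bar top at z=136 mm.
- stop_rail: Steel rail on the bed at the cradle's +y end. Its origin is fixed, 140 mm from the cradle's middle. It carries the rigid end stop, an upright plate 44 wide, 105 mm high, facing -y, clamped anywhere for the last job: its face stands 90 to 130 mm from the cradle's middle (labeller y) and is not reported, so find it by touch; it does not give way.
- switch (a joint): Start switch in the end stop's face: white plunger, diameter 10 mm, at the tube axis's height, standing 6 mm out of the face, so it starts to move 6 mm before the tube meets the stop. Value: how far it is pressed in, m, 0 to 0.006 (flush, tube on the stop). Its spring (0.2 to 0.4 N) is too weak to feel or to push the tube back; meet the stop slowly.
- tube: The thick mailing tube: stiff brown cardboard with white end caps, diameter 50, length 220 mm, about 0.25 kg. Origin its centre; y along its axis (both ends alike). It lies in one of the rack's two Vs, either one, its axis 45 mm above the bench. It slides on the cradle's wheels with 1 to 3 N of friction.
- thin_tube: The thin mailing tube in the rack's other V, diameter 36, length 220 mm; not wanted. Origin its centre; y along its axis.
- rack: Folded-cardboard rack, fixed, with two V channels along its y at x=+-47 mm, 160 mm long, their tops 29 mm above the bench; board 200 x 180 mm. Origin: centre of its underside.
- knife: Closed safety knife lying on the bench, 140 x 24 x 20 mm. Origin: centre of its underside.
- tape_roll: Roll of packing tape lying flat, diameter 100, height 48 mm. Origin: centre of its underside.
- parcel: Packed flat parcel, 100 x 150 x 45 mm. Origin: centre of its underside.
There are look-alikes about, which are no part of the job. What is shaped like the tube but pink is not meant.

How it is judged:
By the outcome, as a careful person would: the job done as asked, in the order asked, and still so for the second after the job is handed in, with the robot touching nothing.
It also fails if it takes over 69 s, if anything falls off the work surface, if the arm or the gripper's body presses on something with over 40 N, if the wrist force passes 120 N, or if a joint passes its speed limit or range.

## Working session

There is one attempt and no reset: what is moved stays moved. The work goes in short steps, Python scripts to look and compute and a tool call to move; the robot and the scene stay as the last step left them, time stands still between calls to the robot, and variables do not carry over. Pictures are saved under pics/ and viewed, at most 12 in all, crops included, and the job is handed in when it is done.

Besides the shell and the picture viewer there is one more tool, called after "Request:" in YAML: its name, and indented under it one key for each argument. servo_tool: Moves the arm, as the interface text tells. Its arguments: {"type":"object","properties":{"increments":{"type":"array","items":{"type":"array","items":{"type":"number"}}}},"required":["increments"]}

```bash
mkdir -p pics
cat > h.py <<'E'
import numpy as np, cv2
from workcell import ctrl
from scipy.spatial.transform import Rotation as R
def grab(name,fn=None):
    o=ctrl.get_obs(); d=ctrl.get_image(name); d['obs']=o; d['name']=name
    if fn: cv2.imwrite('pics/'+fn,d['image'][:,:,::-1])
    return d
def ray(d,u,v):
    x,y=(u-d['cx'])/d['fx'],(v-d['cy'])/d['fy']
    if d['name']=='wrist':
        r=np.hypot(x,y); k=np.sin(r)/r if r>1e-9 else 1
        c=np.array([x*k,-y*k,-np.cos(r)])
        T=np.eye(4); T[:3,:3]=R.from_rotvec(d['obs']['orientation']).as_matrix(); T[:3,3]=d['obs']['ee_pos']
        E=T@np.array(d['tool_from_camera'])
    else:
        c=np.array([x,-y,-1.]); E=np.array(d['extrinsics'])
    return E[:3,3],E[:3,:3]@c
def on(d,u,v,z):
    o,r=ray(d,u,v); return o+r*(z-o[2])/r[2]
E
python3 - <<'E'
from h import *
import pickle
a=grab('top','top.png');b=grab('scene','scene.png')
pickle.dump((a,b),open('ab.pkl','wb'))
o=ctrl.get_obs();print({k:np.round(v,3) for k,v in o.items()})
print(a['extrinsics'],a['fx'],b['extrinsics'])
E
```

```text
{'t': np.float64(0.1), 'qpos': array([-1.128,  0.424,  1.631, -0.   ,  1.089, -0.019]), 'qvel': array([ 0.   , -0.001, -0.002,  0.001, -0.   ,  0.001]), 'joint_torque': array([ 0.0000e+00, -5.4561e+01, -2.7432e+01,  6.5000e-02,  1.9000e-02,
       -0.0000e+00]), 'ee_pos': array([ 278.265, -559.019,  193.564]), 'orientation': array([-3.057e+00, -7.190e-01,  1.000e-03]), 'ft_force': array([-0.68,  0.23,  0.11]), 'moment': array([0.066, 0.01 , 0.032]), 'grasp_force': np.float64(0.0), 'width': np.float64(87.683)}
[[ 1.55550444e-02  9.96561728e-01 -8.13803648e-02  4.96434880e+02]
 [-9.99878972e-01  1.55267207e-02 -9.80901821e-04 -7.37410092e+01]
 [ 2.86040984e-04  8.13857735e-02  9.96682635e-01  1.36093382e+03]
 [ 0.00000000e+00  0.00000000e+00  0.00000000e+00  1.00000000e+00]] 511.8287871213939 [[ 1.14969202e-01 -8.07562120e-01  5.78468240e-01  1.14324237e+03]
 [ 9.93367032e-01  9.46401360e-02 -6.53083849e-02 -1.11170651e+02]
 [-2.00573511e-03  5.82139731e-01  8.13086287e-01  8.84202830e+02]
 [ 0.00000000e+00  0.00000000e+00  0.00000000e+00  1.00000000e+00]]
```

View pics/top.png

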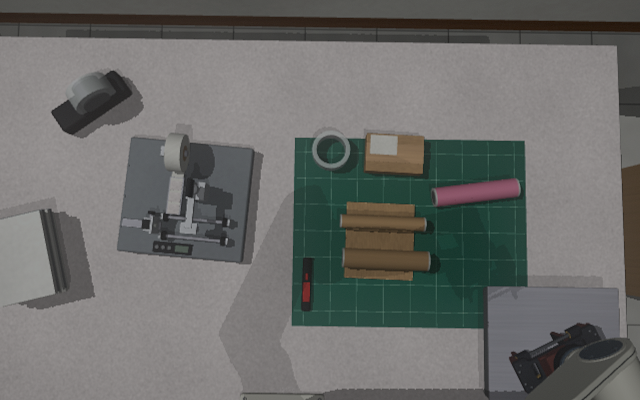

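View pics/scene.png

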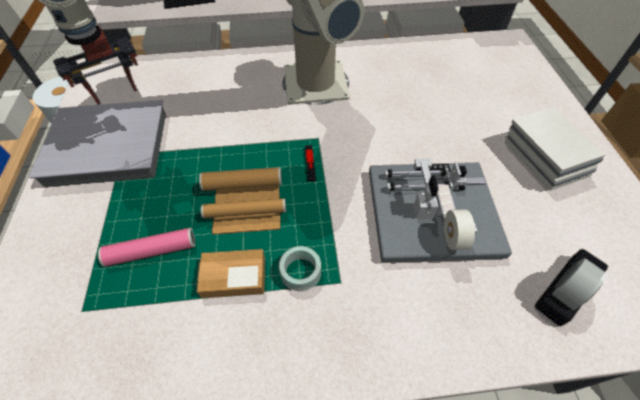

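Candidates: thick brown tube at top (387,260); thin brown tube at (384,222), which is the wrong diameter; pink tube at (476,193), which is a look-alike. I choose (387,260). The labeller is at about (187,200), with its cradle along row 228 and the end stop at its left, around (135,223).

Run:
```python
from h import *
import pickle
a,b=pickle.load(open('ab.pkl','rb'))
im=a['image'][:,:,::-1]
c1=cv2.resize(im[130:270,110:262],None,fx=4,fy=4,interpolation=cv2.INTER_CUBIC)
cv2.imwrite('pics/c1.png',c1)
c2=cv2.resize(im[190:290,320:460],None,fx=4,fy=4,interpolation=cv2.INTER_CUBIC)
cv2.imwrite('pics/c2.png',c2)
for u,v in [(130,137),(254,147),(243,262),(118,250)]: print(on(a,u,v,40).round())
for u,v,z in [(343,260,45),(430,261,45),(341,222,38),(426,225,38),(302,284,10)]: print(on(a,u,v,z).round())
```

```text
[765. 410.  40.]
[743.  85.  40.]
[445. 105.  40.]
[470. 427.  40.]
[ 454. -151.   45.]
[ 455. -373.   45.]
[ 551. -145.   38.]
[ 547. -365.   38.]
[389. -46.  10.]
```

View pics/c1.png

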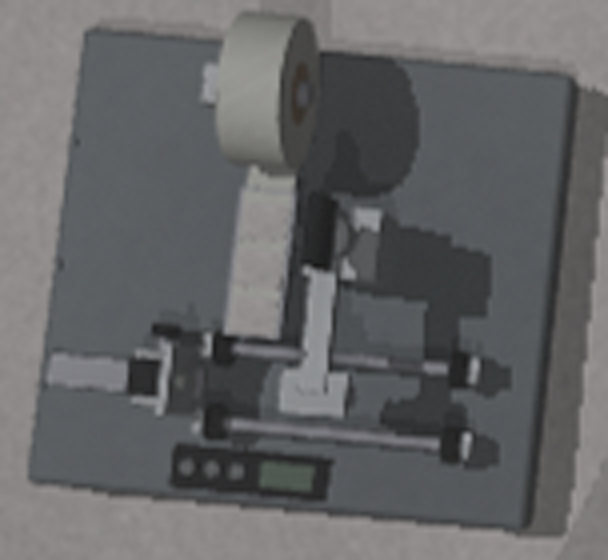

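View pics/c2.png

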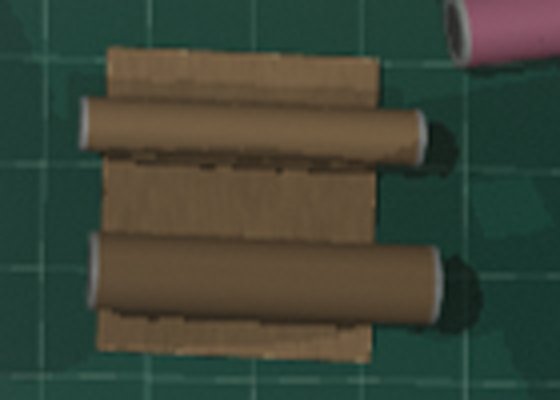

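```bash
cat > m.py <<'E'
from h import *
import pickle
a,b=pickle.load(open('ab.pkl','rb'))
px=np.array([(92,28),(578,78),(530,530),(30,482)])/4+[110,130]
W=np.array([on(a,*p,40)[:2] for p in px]); L=np.array([(225,200),(225,-125),(-75,-125),(-75,200.)])
wc,lc=W-W.mean(0),L-L.mean(0)
th=np.arctan2((lc[:,0]*wc[:,1]-lc[:,1]*wc[:,0]).sum(),(lc*wc).sum())
M=np.array([[np.cos(th),-np.sin(th)],[np.sin(th),np.cos(th)]])
t=W.mean(0)-M@L.mean(0)
lab=lambda x,y:M@[x,y]+t
if __name__=='__main__':
    print('theta',np.degrees(th),'res',(W-(L@M.T+t)).round(1).tolist())
    print('cradle',t,'handle',lab(95,0),'place',lab(0,-34))
    for u,v,z in [(320,225,170),(317,395,136)]: print(on(a,u/4+110,v/4+130,z).round(1))
    print('roller',lab(0,0), 'stopface px', on(a,170/4+110,375/4+130,105).round())
    im=a['image'][190:290,320:460]; hsv=cv2.cvtColor(im,cv2.COLOR_RGB2HSV)
    e=[on(a,u/4+320,v/4+190,z)[:2] for u,v,z in [(95,270,45),(438,285,45)]]
    d=e[0]-e[1];print('tube',e,(e[0]+e[1])/2,np.linalg.norm(d),np.degrees(np.arctan2(-d[0],d[1])))
    r=[on(a,u/4+320,v/4+190,2)[:2] for u,v in [(107,48),(378,60),(370,361),(96,349)]]
    print('rack',np.round(r),np.mean(r,0),'yaw',np.degrees(np.arctan2(-(r[0]-r[1])[0],(r[0]-r[1])[1])))
E
python3 m.py
```

```text
theta -4.829050874251728 res [[-1.7, -2.5], [-2.5, 2.7], [2.9, 0.9], [1.2, -1.1]]
cradle [525.65118255 223.86742582] handle [620.3139614  215.87003249] place [522.78895756 189.9881155 ]
[623.9 216.4 170. ]
[525.4 222.9 136. ]
roller [525.65118255 223.86742582] stopface px [537. 321. 105.]
tube [array([ 460.26624606, -152.62262111]), array([ 454.14509924, -371.81188795])] [ 457.20567265 -262.21725453] 219.27472069675204 -1.5996437900509606
rack [[ 606. -162.]
 [ 601. -342.]
 [ 402. -337.]
 [ 407. -156.]] [ 504.24588979 -249.19177948] yaw -1.6514358491469625
```

Request:
servo_tool:
  increments:
    - [34.3, 77.6, 5.6, 0, 0, -31.4, 1]
    - [34.3, 77.6, 5.6, 0, 0, -31.4, 1]
    - [34.3, 77.6, 5.6, 0, 0, -31.4, 1]
    - [34.3, 77.6, 5.6, 0, 0, -31.4, 1]
    - [34.3, 77.6, 5.6, 0, 0, -31.4, 1]
    - [34.3, 77.6, 5.6, 0, 0, -31.4, 1]
    - [34.3, 77.6, 5.6, 0, 0, -31.4, 1]
    - [34.3, 77.6, 5.6, 0, 0, -31.4, 1]
    - [34.3, 77.6, 5.6, 0, 0, -31.4, 1]
    - [34.3, 77.6, 5.6, 0, 0, -31.4, 1]
    - [34.3, 77.6, 5.6, 0, 0, -31.4, 1]
    - [34.3, 77.6, 5.6, 0, 0, -31.4, 1]
    - [34.3, 77.6, 5.6, 0, 0, -31.4, 1]
    - [34.3, 77.6, 5.6, 0, 0, -31.4, 1]
    - [34.3, 77.6, 5.6, 0, 0, -31.4, 1]
    - [34.3, 77.6, 5.6, 0, 0, -31.4, 1]
    - [34.3, 77.6, 5.6, 0, 0, -31.4, 1]
    - [34.3, 77.6, 5.6, 0, 0, -31.4, 1]
    - [34.3, 77.6, 5.6, 0, 0, -31.4, 1]
    - [34.3, 77.6, 5.6, 0, 0, -31.4, 1]

```text
t: 1.77
ee_pos: [613.7, 200.7, 248.7]
orientation: [3.138, -0.135, -0.001]
ft_force: [1.0, 0.2, 0.1]
width: 87.6
grasp_force: 0.0
```

Request:
servo_tool:
  increments:
    - [0.7, 1.5, 0, 0, 0, 0, 1]
    - [0.7, 1.5, 0, 0, 0, 0, 1]
    - [0.7, 1.5, 0, 0, 0, 0, 1]

```text
t: 2.02
ee_pos: [620.0, 214.1, 248.0]
orientation: [3.138, -0.133, -0.002]
ft_force: [-0.4, -0.9, 0.5]
width: 87.5
grasp_force: 0.0
```

Run:
```python
from h import *
import pickle
w=grab('wrist','w1.png');pickle.dump(w,open('w1.pkl','wb'))
print(w['obs']['ee_pos'],w['obs']['orientation'],w['fx'],w['cx'],w['cy'],w['tool_from_camera'])
```

```text
[620.04444206 214.08275965 248.00126002] [ 3.13790239e+00 -1.32683678e-01 -2.36351862e-03] 309.70691628693146 322.7555808066472 193.63105974875285 [[ 1.36720941e-03  9.68382144e-01  2.49467743e-01  6.83175322e+01]
 [ 9.99998656e-01 -1.54976830e-03  5.35381375e-04 -1.88180309e-01]
 [ 9.05070964e-04  2.49466675e-01 -9.68382961e-01 -1.90599436e+02]
 [ 0.00000000e+00  0.00000000e+00  0.00000000e+00  1.00000000e+00]]
```

View pics/w1.png

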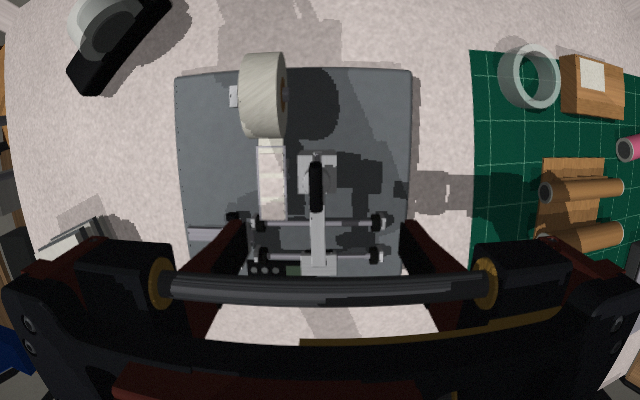

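The wrist view shows the black paddle at (316,165–212), the bar going down to the yoke at (317,262), and the label reel at (265,95), clear of the approach.

Run:
```python
from m import *
w=pickle.load(open('w1.pkl','rb'))
g=w['image'][140:225,300:335].max(2)
print((g<45).astype(int).sum(1)); print([int(np.mean(np.where(r<45)[0])+300) if (r<45).any() else 0 for r in g])
for v in (155,162,211): print(v,on(w,316,v,170).round(1),on(w,316,v,138).round(1))
# reel height by triangulation
o1,r1=ray(w,285,95);o2,r2=ray(a,185.75,153)
s=np.linalg.lstsq(np.c_[r1,-r2],o2-o1,rcond=None)[0];print('hub',o1+r1*s[0],o2+r2*s[1])
```

```text
[ 0  0  0  0  1  1  3  3  3  3  0  0  0  0  0  0  0  0  0  0  0  6  8 11
 12 12 12 13 13 13 13 13 13 13 13 13 13 13 13 13 13 13 13 13 13 13 13 13
 13 13 13 13 13 13 13 17 17 17 17 17 17 17 19 19 19 16 16 17 17 17 15 14
  4  4  0  0  0  4 15 17  0  0  0  0  0]
[0, 0, 0, 0, 300, 300, 301, 301, 301, 301, 0, 0, 0, 0, 0, 0, 0, 0, 0, 0, 0, 316, 315, 315, 315, 315, 315, 315, 315, 315, 315, 315, 315, 315, 315, 315, 315, 315, 315, 315, 315, 315, 315, 315, 315, 316, 316, 316, 316, 316, 316, 316, 316, 316, 316, 312, 312, 312, 312, 312, 312, 312, 311, 311, 311, 313, 313, 312, 312, 312, 312, 311, 301, 301, 0, 0, 0, 301, 319, 316, 0, 0, 0, 0, 0]
155 [654.2 217.4 170. ] [650.2 218.5 138. ]
162 [648.1 217.9 170. ] [643.3 219.1 138. ]
211 [603.3 221.9 170. ] [593.2 223.5 138. ]
hub [714.41189685 247.71683558  97.99763152] [714.80638102 247.44389357  97.99642738]
```

Request:
servo_tool:
  increments:
    - [0.2, 0.2, -3, 0, 0, 0, 0.5]
    - [0.2, 0.2, -6, 0, 0, 0, 0.0]
    - [0.2, 0.2, -9, 0, 0, 0, -0.2]
    - [0.2, 0.2, -10.3, 0, 0, 0, -0.4]
    - [0.2, 0.2, -10.3, 0, 0, 0, -0.4]
    - [0.2, 0.2, -10.3, 0, 0, 0, -0.4]

```text
t: 2.57
ee_pos: [622.5, 214.6, 146.3]
orientation: [3.138, -0.137, -0.001]
ft_force: [0.6, 0.7, 1.4]
width: 51.4
grasp_force: 0.0
```

Request:
servo_tool:
  increments:
    - [0, 0.25, 0, 0, 0, 0, -0.4]
    - [0, 0.25, 0, 0, 0, 0, -1]
    - [0, 0.25, 0, 0, 0, 0, -1]
    - [0, 0.25, 0, 0, 0, 0, -1]
    - [0, 0.25, 0, 0, 0, 0, -1]
    - [0, 0.25, 0, 0, 0, 0, -1]
    - [0, 0.25, 0, 0, 0, 0, -1]
    - [0, 0.25, 0, 0, 0, 0, -1]
    - [0, 0.25, 0, 0, 0, 0, -1]

```text
t: 3.32
ee_pos: [622.6, 218.1, 145.9]
orientation: [3.139, -0.135, -0.0]
ft_force: [0.4, -0.4, -0.6]
width: 0.3
grasp_force: 0.0
```

Run:
```python
from h import *
import pickle
w=grab('wrist');pickle.dump(w,open('w2.pkl','wb'))
s=grab('scene');pickle.dump(s,open('s2.pkl','wb'))
c=cv2.resize(w['image'][100:300,200:440],None,fx=2.2,fy=2.2,interpolation=cv2.INTER_CUBIC)
d=cv2.resize(s['image'][120:270,360:520],None,fx=2.9,fy=2.9)[:440]
d=cv2.resize(d,(464,440));c=cv2.resize(c,(336*1,440)) if 0 else c[:440,100:430]
cv2.imwrite('pics/w2.png',np.hstack([c,d])[:,:,::-1]);print(w['obs']['width'],c.shape)
```

```text
0.3413117347185093 (440, 330, 3)
```

View pics/w2.png

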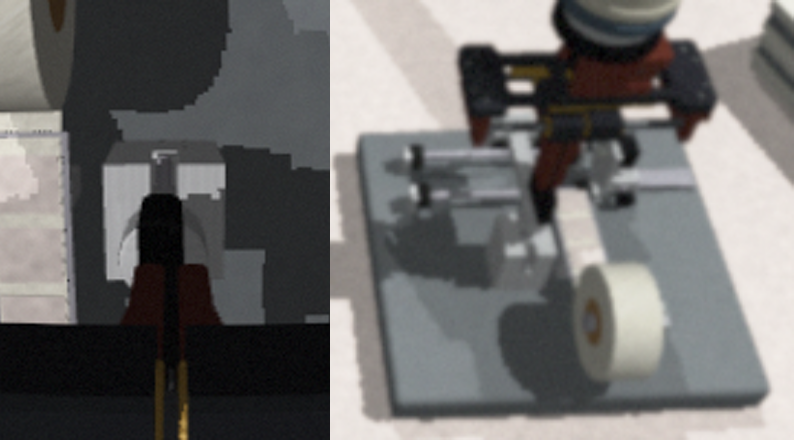

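```bash
cat >> h.py <<'E'
def proj(d,p):
    E=np.array(d['extrinsics']);c=E[:3,:3].T@(np.array(p)-E[:3,3]);return d['cx']-d['fx']*c[0]/c[2],d['cy']+d['fy']*c[1]/c[2]
E
python3 - <<'E'
from m import *
from h import proj
for p in [(645,217,170),(645,217,138),(601,220,170),(601,220,138),(622,218,170),(622,218,146),(622,218,96)]: print(p,np.round(proj(b,p),1),np.round(proj(a,p),1))
s=pickle.load(open('s2.pkl','rb'))
for n,d,(r0,r1,c0,c1) in [('b',b,(150,215,415,460)),('s2',s,(170,215,415,460)),('a',a,(170,205,175,205))]:
    g=d['image'][r0:r1,c0:c1].max(2); print(n)
    for i,r in enumerate(g): print(r0+i,''.join('#' if x<40 else '+' if x<75 else '.' for x in r))
E
```

```text
(645, 217, 170) [435.5 189.1] [190.  177.3]
(645, 217, 138) [432.3 197. ] [193.2 179. ]
(601, 220, 170) [431.4 174.5] [188.1 196. ]
(601, 220, 138) [428.4 182.6] [191.4 197.2]
(622, 218, 170) [433.1 181.4] [189.3 187. ]
(622, 218, 146) [430.7 187.4] [191.7 188.1]
(622, 218, 96) [426.1 199.3] [196.5 190.3]
b
150 .............................................
151 .............................................
152 .............................................
153 .............................................
154 .............................................
155 .............................................
156 .............................................
157 .............................................
158 .............................................
159 .............................................
160 .............................................
161 .............................................
162 .............................................
163 .............................................
164 ...........................+++..+............
165 .................+++.++++..+++..++...
[... 5238 characters left out ...]

185 .........++++++###+..+........
186 .........++++++###+...+.......
187 ........++++++####+...++.+....
188 ........+++++++###+...+++.....
189 ........++++++####+...+++.....
190 ........++++++####+...++......
191 ........++++++####+...++......
192 ........+++++++###+..++......+
193 ........++++++####+.+++......+
194 ........++++++###+++.........+
195 .......++++######+...........+
196 .......++++..####+.+.........+
197 .......+++......++.+.........+
198 .......+++.........+.........+
199 .......+++++.......+.........+
200 .......+++++.......+++++++++++
201 .......++++........+++++++++++
202 .......++++........+.++.++++++
203 .......++++........+........++
204 ......+++++........+..........
```

Run:
```python
from m import *
w=pickle.load(open('w2.pkl','rb'))
im=w['image'].astype(int)
for r in range(184,250):
    print(r,''.join('R' if (p[0]>p[1]+18) else '#' if p.max()<25 else '+' if p.max()<60 else '.' for p in im[r,292:350]))
print({k:np.round(v,2) for k,v in ctrl.get_obs().items() if k in('qpos','ee_pos','width','ft_force','joint_torque')})
```

```text
184 .........................++..+++........................++
185 ........................+++...+++.......................++
186 ........................++..............................++
187 .......................++.+++++++.......................++
188 ......................##########+.......................++
189 ....................++###########+......................++
190 ...................###############+.....................++
191 ..................+################+....................++
192 ..................##################....................++
193 ..................##################+...................++
194 ..................##################+...................++
195 ..................##################+...................++
196 .................+##################+.+.................++
197 .................###################++.................+++
198 .................###################++..................++
199 .................###################++..................++
200 ................+###################++.++...............++
201 ................+########
[... 2633 characters left out ...]
++#++++R++R++++########++++++++++++++++++.....
244 ++++++++++++++++++++++++++#########+++++++++++++++++++....
245 +++++++++++++++++++++++++++########++++#++R+++++++++++....
246 +++++++++++++++++++++++++++#########+++++++++++++++++++...
247 ++++++++#######+#########++########++#################++..
248 ##########################+#########+#####################
249 ###################################++#####################
{'qpos': array([ 0.32,  0.53,  1.58, -0.  ,  1.03,  1.98]), 'joint_torque': array([ 1.000e-02, -5.946e+01, -2.631e+01, -1.000e-02, -7.000e-02,
       -0.000e+00]), 'ee_pos': array([622.58, 218.12, 145.93]), 'ft_force': array([-0.78, -0.51,  0.1 ]), 'width': np.float64(0.32)}
```

Triangulation puts the paddle at z 138–170. In the wrist view the finger tips are about 24 mm short of the nominal TCP, so the fingers shut just above the paddle. I'll reopen, go 22 mm lower and close again.

Request:
servo_tool:
  increments:
    - [0, 0, 0.2, 0, 0, 0, 0]
    - [0, 0, 0.2, 0, 0, 0, 0]
    - [0, 0, 0.2, 0, 0, 0, 0]
    - [0, 0, 0.2, 0, 0, 0, 0]
    - [0, 0, 0.2, 0, 0, 0, 0]
    - [0, 0, 0, 0, 0, 0, 0]
    - [0, 0, -0.7, 0, 0, 0, 0]
    - [0, 0, -1.4, 0, 0, 0, 0]
    - [0, 0, -2.1, 0, 0, 0, 0]
    - [0, 0, -2.1, 0, 0, 0, 0]

```text
t: 4.25
ee_pos: [621.2, 217.7, 122.7]
orientation: [3.137, -0.135, -0.005]
ft_force: [-0.0, -0.2, -0.1]
width: 44.2
grasp_force: 0.0
```

Request:
servo_tool:
  increments:
    - [0, 0, 0, 0, 0, 0, -1]
    - [0, 0, 0, 0, 0, 0, -1]
    - [0, 0, 0, 0, 0, 0, -1]
    - [0, 0, 0, 0, 0, 0, -1]
    - [0, 0, 0, 0, 0, 0, -1]
    - [0, 0, 0, 0, 0, 0, -1]

```text
t: 4.75
ee_pos: [623.1, 220.1, 125.4]
orientation: [-3.135, 0.136, -0.002]
ft_force: [0.3, 7.5, -1.5]
width: 11.8
grasp_force: 30.0
```

Request:
servo_tool:
  increments:
    - [0, 0.2, 0, 0, 0, 0, -1]
    - [0, 0.2, 0.6, 0, 0, 0, -1]
    - [0, 0.2, 1.2, 0, 0, 0, -1]
    - [0, 0.2, 1.8, 0, 0, 0, -1]
    - [0, 0.2, 2.4, 0, 0, 0, -1]
    - [0, 0.2, 3.0, 0, 0, 0, -1]
    - [0, 0.2, 3.2, 0, 0, 0, -1]
    - [0, 0.2, 3.2, 0, 0, 0, -1]

```text
t: 5.42
ee_pos: [622.7, 220.3, 156.4]
orientation: [-3.138, 0.135, -0.0]
ft_force: [5.6, 2.0, -12.8]
width: 12.2
grasp_force: 30.0
```

Request:
servo_tool:
  increments:
    - [0.15, 0.05, 0, 0, 0, 6, -1]
    - [0.15, 0.05, 0, 0, 0, 12, -1]
    - [0.15, 0.05, 0, 0, 0, 18, -1]
    - [0.15, 0.05, 0, 0, 0, 24, -1]
    - [0.15, 0.05, 0, 0, 0, 30, -1]
    - [0.15, 0.05, 0, 0, 0, 36, -1]
    - [0.15, 0.05, 0, 0, 0, 36, -1]

```text
t: 6.0
ee_pos: [622.9, 220.7, 155.3]
orientation: [-3.025, -0.846, 0.004]
ft_force: [1.0, 3.7, -12.3]
width: 11.8
grasp_force: 30.0
```

Request:
servo_tool:
  increments:
    - [0, 0.1, 0, 0, 0, 6.5, -1]
    - [0, 0.1, 0, 0, 0, 13, -1]
    - [0, 0.1, 0, 0, 0, 19.5, -1]
    - [0, 0.1, 0, 0, 0, 26, -1]
    - [0, 0.1, 0, 0, 0, 32, -1]
    - [0, 0.1, 0, 0, 0, 36, -1]
    - [0, 0.1, 0, 0, 0, 38.5, -1]
    - [0, 0.1, 0, 0, 0, 38.5, -1]

```text
t: 6.67
ee_pos: [622.7, 221.1, 155.5]
orientation: [-2.581, -1.789, 0.005]
ft_force: [-0.9, 1.0, -12.4]
width: 11.8
grasp_force: 30.0
```

Request:
servo_tool:
  increments:
    - [0, 0, -0.1, 0, 0, 0, -1]
    - [0, 0, -0.2, 0, 0, 0, -1]
    - [0, 0, -0.3, 0, 0, 0, -1]
    - [0, 0, -0.4, 0, 0, 0, -1]
    - [0, 0, -0.5, 0, 0, 0, -1]
    - [0, 0, -0.6, 0, 0, 0, -1]
    - [0, 0, -0.7, 0, 0, 0, -1]
    - [0, 0, -0.8, 0, 0, 0, -1]
    - [0, 0, -0.8, 0, 0, 0, -1]

```text
t: 7.42
ee_pos: [623.1, 221.3, 149.2]
orientation: [-2.58, -1.791, 0.003]
ft_force: [-7.2, -2.0, -7.0]
width: 11.8
grasp_force: 30.0
```

Request:
servo_tool:
  increments:
    - [0, 0, -0.15, 0, 0, 0, -1]
    - [0, 0, -0.15, 0, 0, 0, -1]
    - [0, 0, -0.15, 0, 0, 0, -0.6]
    - [0, 0, -0.15, 0, 0, 0, -0.3]
    - [0, 0, -0.1, 0, 0, 0, -0.1]
    - [0, 0, 0, 0, 0, 0, 0]
    - [0, 0, 2, 0, 0, 0, 0]
    - [0, 0, 5, 0, 0, 0, 0]
    - [0, 0, 9, 0, 0, 0, 0.5]
    - [0, 0, 11, 0, 0, 0, 1]

```text
t: 8.25
ee_pos: [626.5, 222.3, 264.4]
orientation: [2.579, 1.791, 0.011]
ft_force: [0.6, 0.7, 0.7]
width: 53.2
grasp_force: 0.0
```

Request:
servo_tool:
  increments:
    - [-1.4, -4, 0, 0, 0, 2, 1]
    - [-2.8, -8, 0, 0, 0, 4, 1]
    - [-16.9, -48.4, -4, 0, 0, 18.8, 1]
    - [-16.9, -48.4, -4, 0, 0, 18.8, 1]
    - [-16.9, -48.4, -4, 0, 0, 18.8, 1]
    - [-16.9, -48.4, -4, 0, 0, 18.8, 1]
    - [-16.9, -48.4, -4, 0, 0, 18.8, 1]
    - [-16.9, -48.4, -4, 0, 0, 18.8, 1]
    - [-16.9, -48.4, -4, 0, 0, 18.8, 1]
    - [-16.9, -48.4, -4, 0, 0, 18.8, 1]
    - [-16.9, -48.4, -4, 0, 0, 18.8, 1]
    - [-16.9, -48.4, -4, 0, 0, 18.8, 1]
    - [-16.9, -48.4, -4, 0, 0, 18.8, 1]
    - [-16.9, -48.4, -4, 0, 0, 18.8, 1]
    - [-16.9, -48.4, -4, 0, 0, 18.8, 1]
    - [-16.9, -48.4, -4, 0, 0, 18.8, 1]

```text
t: 9.58
ee_pos: [455.8, -262.0, 219.5]
orientation: [2.252, 2.189, 0.001]
ft_force: [-0.3, -0.0, 0.2]
width: 87.4
grasp_force: 0.0
```

Run:
```python
from h import *
import pickle
w=grab('wrist','w3.png');pickle.dump(w,open('w3.pkl','wb'))
print(w['obs']['ee_pos'],w['obs']['orientation'])
s=grab('top','top3.png');pickle.dump(s,open('t3.pkl','wb'))
```

```text
[ 455.77195714 -262.04358708  219.54195252] [2.25229687e+00 2.18853202e+00 9.41600856e-04]
```

View pics/w3.png

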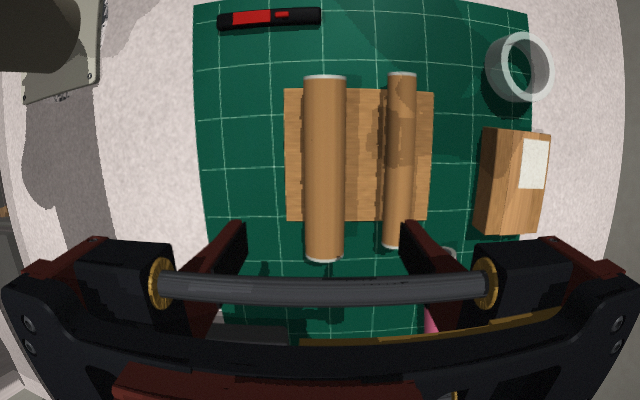

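The thick tube runs (325,77)–(323,262), left of the thin one at (400,160). The finger tips at (243,222) and (405,222) again give a depth about 24 mm short of the TCP.

Run:
```python
from m import *
w=pickle.load(open('w3.pkl','rb'))
im=w['image']; hsv=cv2.cvtColor(im,cv2.COLOR_RGB2HSV)
for v in (100,130,160,190,220,245):
    r=im[v].astype(int); g=np.abs(np.diff(r.sum(1)))
    L=290+np.argmax(g[290:318]);Rr=335+np.argmax(g[335:358])
    print(v,L,Rr,on(w,(L+Rr)/2+.5,v,45).round(1),on(w,L+.5,v,45).round(0)[0],on(w,Rr+.5,v,45).round(0)[0])
for u,v,z in [(325,76,60),(325,76,45),(323,262,60),(323,262,45)]: print(u,v,z,on(w,u,v,z).round(1))
print(im[66:92,325].sum(1),im[250:272,323].sum(1))
```

```text
100 300 346 [ 459.9 -175.6   45. ] 433.0 487.0
130 299 345 [ 457.8 -211.    45. ] 431.0 485.0
160 300 345 [ 457.4 -246.7   45. ] 431.0 484.0
190 300 344 [ 455.8 -283.4   45. ] 429.0 483.0
220 302 344 [ 456.  -321.9   45. ] 430.0 482.0
245 305 343 [ 456.3 -356.1   45. ] 432.0 481.0
325 76 60 [ 462.2 -149.    60. ]
325 76 45 [ 462.4 -147.1   45. ]
323 262 60 [ 453.9 -373.    60. ]
323 262 45 [ 453.7 -380.7   45. ]
[199 188 195 182 194 190 192 188 386 588 613 611 453 361 361 356 364 365
 359 361 355 363 361 362 368 361] [371 371 363 370 369 372 367 365 370 462 553 556 432 123  78 126 143 147
 152 139 152 148]
```

Request:
servo_tool:
  increments:
    - [0.1, -0.3, -4, 0, 0, 0, 1]
    - [0.1, -0.3, -8, 0, 0, 0, 1]
    - [0.1, -0.3, -12, 0, 0, 0, 1]
    - [0.1, -0.3, -15, 0, 0, 0, 1]
    - [0.1, -0.3, -17.5, 0, 0, 0, 1]
    - [0.1, -0.3, -19, 0, 0, 0, 1]
    - [0.1, -0.3, -20, 0, 0, 0, 1]
    - [0.1, -0.3, -20.6, 0, 0, 0, 1]
    - [0.1, -0.3, -20.6, 0, 0, 0, 1]

```text
t: 10.43
ee_pos: [456.2, -264.6, 12.4]
orientation: [-2.251, -2.19, 0.0]
ft_force: [-0.3, 0.7, -0.0]
width: 87.6
grasp_force: 0.0
```

Request:
servo_tool:
  increments:
    - [0, 0, 0, 0, 0, 0, -0.2]
    - [0, 0, 0, 0, 0, 0, -1]
    - [0, 0, 0, 0, 0, 0, -1]
    - [0, 0, 0, 0, 0, 0, -1]
    - [0, 0, 0, 0, 0, 0, -1]
    - [0, 0, 0, 0, 0, 0, -1]

```text
t: 10.93
ee_pos: [456.8, -265.7, 13.5]
orientation: [2.252, 2.188, 0.001]
ft_force: [12.7, 2.9, 3.1]
width: 51.4
grasp_force: 5.6
```

Request:
servo_tool:
  increments:
    - [0.1, 0, 0, 0, 0, 0, -1]
    - [0.1, 0, 0, 0, 0, 0, -1]
    - [0.1, 0, 0, 0, 0, 0, -1]
    - [0.1, 0, 0, 0, 0, 0, -1]

```text
t: 11.27
ee_pos: [457.7, -265.8, 13.5]
orientation: [2.252, 2.189, 0.0]
ft_force: [0.5, -1.3, 5.3]
width: 49.5
grasp_force: 30.0
```

Request:
servo_tool:
  increments:
    - [0, 0, 2, 0, 0, 0, -1]
    - [0, 0, 5, 0, 0, 0, -1]
    - [0, 0, 9, 0, 0, 0, -1]
    - [0, 0, 13, 0, 0, 0, -1]
    - [0.5, 2, 17, 0, 0, 0, -1]
    - [1.0, 6, 19, 0, 0, -1, -1]
    - [1.7, 9.5, 19, 0, 0, -2, -1]
    - [2.3, 13, 19, 0, 0, -3.2, -1]
    - [2.9, 16.5, 19, 0, 0, -3.2, -1]
    - [3.6, 20, 19, 0, 0, -3.2, -1]
    - [4.2, 23.5, 19, 0, 0, -3.2, -1]
    - [4.8, 27, 19, 0, 0, -3.2, -1]
    - [5.4, 30.5, 19, 0, 0, -3.2, -1]
    - [6.0, 34, 19, 0, 0, -3.2, -1]
    - [6.6, 37.5, 19, 0, 0, -3.2, -1]
    - [7.3, 41, 19, 0, 0, -3.2, -1]
    - [7.7, 43.8, 19, 0, 0, -3.2, -1]
    - [8.0, 45.2, 19, 0, 0, -3.2, -1]
    - [8.0, 45.2, 19, 0, 0, -3.2, -1]

```text
t: 12.85
ee_pos: [536.8, 188.9, 202.2]
orientation: [-2.31, -2.129, 0.001]
ft_force: [0.2, -0.1, -3.1]
width: 49.4
grasp_force: 30.0
```

Request:
servo_tool:
  increments:
    - [0, 0, 0, -0.5, -6, 0, -1]
    - [0, 0, 0, -1.0, -12, 0, -1]
    - [0, 0, 0, -1.5, -18, 0, -1]
    - [0, 0, 0, -2.1, -24.9, 0, -1]
    - [0, 0, 0, -2.1, -24.9, 0, -1]
    - [0, 0, 0, -2.1, -24.9, 0, -1]

```text
t: 13.35
ee_pos: [534.7, 185.2, 201.9]
orientation: [2.055, 1.891, 0.412]
ft_force: [-0.1, 0.0, -1.5]
width: 49.2
grasp_force: 30.0
```

Run:
```python
from h import *
import pickle
w=grab('wrist');t=grab('top');s=grab('scene');pickle.dump((w,t,s),open('x4.pkl','wb'))
o=w['obs'];print(o['ee_pos'],o['width'],o['ft_force'],o['qpos'].round(2)); print(R.from_rotvec(o['orientation']).as_matrix().round(3))
c=cv2.resize(s['image'][90:270,340:500],(480,540))
d=cv2.resize(w['image'],(320,200)); D=np.zeros((540,320,3),np.uint8);D[:200]=d;D[200:540]=cv2.resize(t['image'][130:270,110:242],(320,340))
cv2.imwrite('pics/x4.png',np.hstack([c,D])[:,:,::-1])
```

```text
[534.72657234 185.18418857 201.87170992] 49.15035093404738 [-0.12278046  0.00637459 -1.52130771] [ 0.44  0.18  2.04 -0.4   0.57  0.82]
[[ 0.084  0.905  0.417]
 [ 0.997 -0.075 -0.037]
 [-0.003  0.418 -0.908]]
```

View pics/x4.png

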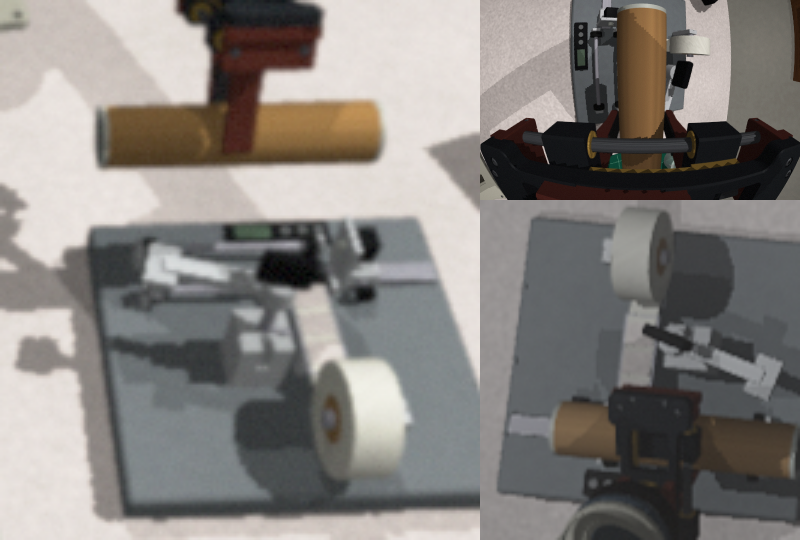

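The composite view shows the bar parked aside, the tube held over the cradle and the gripper leaning away from the post. Lowering now.

Request:
servo_tool:
  increments:
    - [0.2, 0, -3, 0, 0, 0, -1]
    - [0.2, 0, -6, 0, 0, 0, -1]
    - [0.2, 0, -9, 0, 0, 0, -1]
    - [0.2, 0, -11, 0, 0, 0, -1]
    - [0.2, 0, -12, 0, 0, 0, -1]
    - [0.2, 0, -12.6, 0, 0, 0, -1]
    - [0.2, 0, -13, 0, 0, 0, -1]
    - [0.2, 0, -13.2, 0, 0, 0, -1]
    - [0.2, 0, -13.2, 0, 0, 0, -1]

```text
t: 14.25
ee_pos: [540.1, 186.4, 70.9]
orientation: [2.055, 1.887, 0.418]
ft_force: [0.2, -0.3, -1.9]
width: 49.8
grasp_force: 30.0
```

Request:
servo_tool:
  increments:
    - [-0.2, 0, -0.3, 0, 0, 0, -1]
    - [-0.2, 0, -0.5, 0, 0, 0, -1]
    - [-0.2, 0, -0.7, 0, 0, 0, -1]
    - [-0.2, 0, -0.9, 0, 0, 0, -1]
    - [-0.2, 0, -1.0, 0, 0, 0, -1]
    - [-0.2, 0, -1.0, 0, 0, 0, -1]

```text
t: 14.75
ee_pos: [537.2, 186.7, 61.0]
orientation: [2.055, 1.888, 0.419]
ft_force: [-0.3, 0.2, -0.8]
width: 49.4
grasp_force: 30.0
```

Request:
servo_tool:
  increments:
    - [0, 0, -0.1, 0, 0, 0, -1]
    - [0, 0, -0.2, 0, 0, 0, -1]
    - [0, 0, -0.3, 0, 0, 0, -1]
    - [0, 0, -0.3, 0, 0, 0, -1]

```text
t: 15.08
ee_pos: [538.0, 186.8, 59.2]
orientation: [2.053, 1.888, 0.421]
ft_force: [-3.5, -1.9, 11.4]
width: 49.6
grasp_force: 30.0
```

Request:
servo_tool:
  increments:
    - [-0.1, 0.0, 0.2, 0, 0, 0, -1]
    - [-0.08, 0.2, 0.2, 0, 0, 0, -1]
    - [-0.06, 0.4, 0.2, 0, 0, 0, -1]
    - [-0.04, 0.6, 0.2, 0, 0, 0, -1]
    - [-0.02, 0.8, 0.2, 0, 0, 0, -1]
    - [-0.02, 0.8, 0.2, 0, 0, 0, -1]

```text
t: 15.58
ee_pos: [537.5, 195.3, 60.2]
orientation: [2.054, 1.888, 0.42]
ft_force: [3.6, -2.0, 2.0]
width: 49.2
grasp_force: 30.0
```

Request:
servo_tool:
  increments:
    - [0.06, 0.12, 0, 0, 0, 0, -1]
    - [0.07, 0.24, 0, 0, 0, 0, -1]
    - [0.08, 0.36, 0, 0, 0, 0, -1]
    - [0.09, 0.48, 0, 0, 0, 0, -1]
    - [0.1, 0.6, 0, 0, 0, 0, -1]
    - [0.11, 0.72, 0, 0, 0, 0, -1]

```text
t: 16.08
ee_pos: [538.1, 201.7, 60.1]
orientation: [2.055, 1.888, 0.418]
ft_force: [4.0, -4.8, 2.6]
width: 49.1
grasp_force: 30.0
```

Request:
servo_tool:
  increments:
    - [0.06, 0.1, 0, 0, 0, 0, -1]
    - [0.09, 0.2, 0, 0, 0, 0, -1]
    - [0.1, 0.3, 0, 0, 0, 0, -1]
    - [0.11, 0.4, 0, 0, 0, 0, -1]
    - [0.12, 0.5, 0, 0, 0, 0, -1]
    - [0.13, 0.6, 0, 0, 0, 0, -1]

```text
t: 16.58
ee_pos: [538.6, 204.3, 59.7]
orientation: [2.055, 1.884, 0.409]
ft_force: [6.1, -20.8, 7.3]
width: 49.2
grasp_force: 30.0
```

Request:
servo_tool:
  increments:
    - [-0.1, -0.2, 0, 0, 0, 0, -1]
    - [-0.1, -0.3, 0, 0, 0, 0, -1]
    - [-0.1, -0.3, 0, 0, 0, 0, -1]

```text
t: 16.83
ee_pos: [538.5, 204.2, 60.0]
orientation: [2.055, 1.887, 0.418]
ft_force: [5.2, -5.7, 1.8]
width: 49.5
grasp_force: 30.0
```

Run:
```python
from m import *
t=grab('top');s=grab('scene');pickle.dump((t,s),open('x5.pkl','wb'))
o=ctrl.get_obs();print(o['ee_pos'],o['ft_force'],o['grasp_force'])
A=cv2.resize(t['image'][175:260,110:240],(780,510),interpolation=cv2.INTER_CUBIC)
cv2.imwrite('pics/x5.png',A[:,:,::-1])
```

```text
[538.42121695 204.1670201   59.96037297] [ 4.79256369 -6.03230782  1.0075977 ] 29.998001754283905
```

View pics/x5.png

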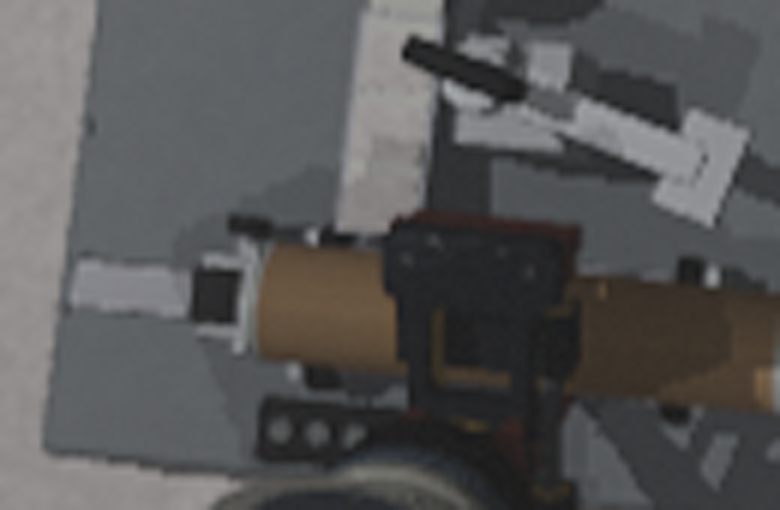

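The tube end sits flush at the end-stop plate (250,300), with no plunger gap visible. Release and retreat along the tool axis.

Request:
servo_tool:
  increments:
    - [0, 0, 0, 0, 0, 0, -0.2]
    - [0, 0, 0, 0, 0, 0, 0.2]
    - [0, 0, 0, 0, 0, 0, 0.6]
    - [0, 0, 0, 0, 0, 0, 0.9]
    - [0, 0, 0, 0, 0, 0, 0.9]
    - [0, 0, 0, 0, 0, 0, 0.9]
    - [-0.6, 0.05, 1.4, 0, 0, 0, 0.9]
    - [-1.5, 0.1, 3.2, 0, 0, 0, 0.9]
    - [-2.9, 0.25, 6.3, 0, 0, 0, 0.9]
    - [-4.6, 0.4, 10, 0, 0, 0, 0.9]
    - [-5, 0.4, 14, 0, 0, 0, 0.9]
    - [-5, 0.4, 18, 0, 0, 0, 0.9]
    - [-5, 0.4, 20, 0, 0, 0, 0.9]

```text
t: 18.02
ee_pos: [489.1, 210.2, 265.1]
orientation: [2.053, 1.887, 0.428]
ft_force: [1.1, 1.0, 0.6]
width: 83.3
grasp_force: 0.0
```

Request:
servo_tool:
  increments:
    - [0, 0, 0, 0.5, 6, 0, 0.5]
    - [0, 0, 0, 1.0, 12, 0, 0]
    - [0, 0, 0, 1.5, 18, 0, 0]
    - [0, 0, 0, 2.1, 24.8, 0, 0]
    - [0, 0, 0, 2.1, 24.8, 0, 0]
    - [0, 0, 0, 2.1, 24.8, 0, 0]

```text
t: 18.52
ee_pos: [489.2, 208.3, 259.2]
orientation: [2.313, 2.122, 0.002]
ft_force: [-0.6, -0.6, -0.0]
width: 47.2
grasp_force: 0.0
```

Run:
```python
from m import *
w=grab('wrist');pickle.dump(w,open('w6.pkl','wb'))
o=w['obs'];print(o['ee_pos'],o['qpos'].round(2)); print(R.from_rotvec(o['orientation']).as_matrix().round(3))
c=w['image'][40:290,180:500]
cv2.imwrite('pics/w6.png',cv2.resize(c,(768,600),interpolation=cv2.INTER_CUBIC)[:,:,::-1])
```

```text
[489.22494634 208.34748262 259.16607259] [ 0.38  0.21  1.77 -0.    1.16  0.47]
[[ 0.086  0.996  0.003]
 [ 0.996 -0.086 -0.001]
 [-0.001  0.003 -1.   ]]
```

View pics/w6.png

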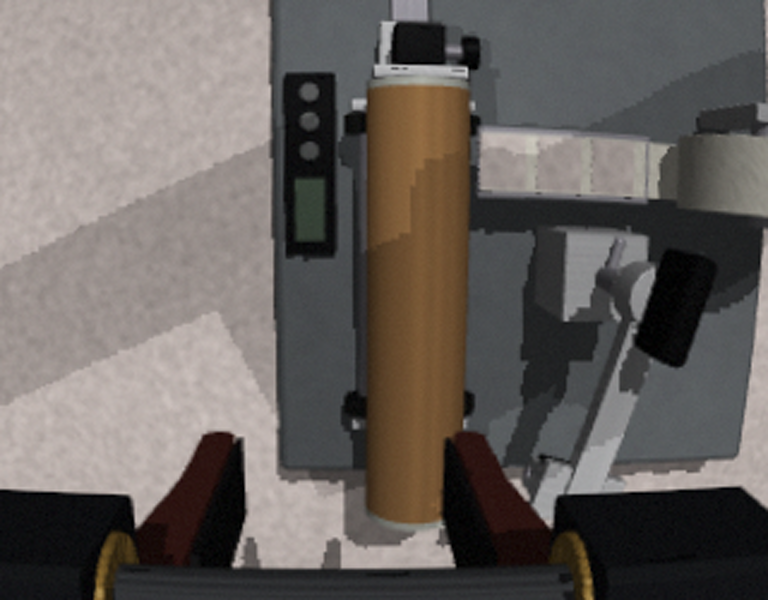

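The tube is seated with its white cap against the stop plate (420,75). The bar is parked, with its handle at (677,308). Going back to the handle.

Request:
servo_tool:
  increments:
    - [3.5, 0.3, 0, 0, 0, -5, 0]
    - [7, 0.6, 0, 0, 0, -10, 0]
    - [10.5, 1, 0, 0, 0, -15.6, 0]
    - [13.3, 1.3, 0, 0, 0, -15.6, 0]
    - [13.3, 1.3, 0, 0, 0, -15.6, 0]
    - [13.3, 1.3, 0, 0, 0, -15.6, 0]

```text
t: 19.07
ee_pos: [620.5, 222.1, 259.1]
orientation: [2.578, 1.792, 0.001]
ft_force: [0.2, 0.2, -0.8]
width: 43.9
grasp_force: 0.0
```

Request:
servo_tool:
  increments:
    - [0.15, -0.1, -3, 0, 0, 0, 0]
    - [0.15, -0.1, -6, 0, 0, 0, 0]
    - [0.15, -0.1, -8.5, 0, 0, 0, 0]
    - [0.15, -0.1, -10, 0, 0, 0, 0]
    - [0.15, -0.1, -10.9, 0, 0, 0, 0]
    - [0.15, -0.1, -10.9, 0, 0, 0, 0]
    - [0.15, -0.1, -10.9, 0, 0, 0, 0]

```text
t: 19.65
ee_pos: [622.0, 221.1, 151.7]
orientation: [2.578, 1.792, 0.002]
ft_force: [-0.5, -0.4, 0.5]
width: 44.1
grasp_force: 0.0
```

Request:
servo_tool:
  increments:
    - [0, 0, 0, 0, 0, 0, -1]
    - [0, 0, 0, 0, 0, 0, -1]
    - [0, 0, 0, 0, 0, 0, -1]
    - [0, 0, 0, 0, 0, 0, -1]
    - [0, 0, 0, 0, 0, 0, -1]
    - [0, 0, 0, 0, 0, 0, -1]

```text
t: 20.15
ee_pos: [622.8, 220.9, 151.4]
orientation: [2.58, 1.791, 0.002]
ft_force: [-0.7, -0.1, 3.1]
width: 11.9
grasp_force: 30.0
```

Request:
servo_tool:
  increments:
    - [0, 0, 0.3, 0, 0, 0, -1]
    - [0, 0, 0.6, 0, 0, 0, -1]
    - [0, 0, 0.8, 0, 0, 0, -1]
    - [0, 0, 0.8, 0, 0, 0, -1]
    - [0, 0, 0.8, 0, 0, -6, -1]
    - [0, 0, 0.8, 0, 0, -12, -1]
    - [0, 0, 0.8, 0, 0, -18, -1]
    - [0, 0, 0.8, 0, 0, -24, -1]
    - [0, 0, 0.8, 0, 0, -30, -1]
    - [0, 0, 0.8, 0, 0, -36, -1]
    - [0, 0, 0.8, 0, 0, -36, -1]

```text
t: 21.07
ee_pos: [622.5, 220.6, 158.2]
orientation: [3.008, 0.901, -0.001]
ft_force: [3.3, 0.8, -13.1]
width: 11.9
grasp_force: 30.0
```

Request:
servo_tool:
  increments:
    - [0.05, 0, 0.1, 0, 0, -6.5, -1]
    - [0.05, 0, 0.1, 0, 0, -13, -1]
    - [0.05, 0, 0.1, 0, 0, -19.5, -1]
    - [0.05, 0, 0.1, 0, 0, -26, -1]
    - [0.05, 0, 0.1, 0, 0, -32, -1]
    - [0.05, 0, 0.1, 0, 0, -36, -1]
    - [0.05, 0, 0.1, 0, 0, -38.6, -1]
    - [0.05, 0, 0.1, 0, 0, -38.6, -1]
    - [0.05, 0, 0.1, 0, 0, -38.6, -1]

```text
t: 21.82
ee_pos: [622.7, 220.5, 159.3]
orientation: [3.136, -0.132, -0.002]
ft_force: [1.8, -0.1, -13.4]
width: 11.6
grasp_force: 30.0
```

Request:
servo_tool:
  increments:
    - [0.05, 0, -0.12, 0, 0, 0, -1]
    - [0.05, 0, -0.24, 0, 0, 0, -1]
    - [0.05, 0, -0.36, 0, 0, 0, -1]
    - [0.05, 0, -0.48, 0, 0, 0, -1]
    - [0.05, 0, -0.6, 0, 0, 0, -1]
    - [0.05, 0, -0.72, 0, 0, 0, -1]
    - [0.05, 0, -0.84, 0, 0, 0, -1]
    - [0.05, 0, -0.96, 0, 0, 0, -1]
    - [0.05, 0, -1.08, 0, 0, 0, -1]
    - [0.05, 0, -1.2, 0, 0, 0, -1]
    - [0.05, 0, -1.32, 0, 0, 0, -1]
    - [0.05, 0, -1.44, 0, 0, 0, -1]

```text
t: 22.82
ee_pos: [623.2, 220.6, 145.3]
orientation: [3.136, -0.138, -0.002]
ft_force: [-4.7, -1.3, -10.5]
width: 11.5
grasp_force: 30.0
```

Request:
servo_tool:
  increments:
    - [0, 0, -0.1, 0, 0, 0, -1]
    - [0, 0, -0.2, 0, 0, 0, -1]
    - [0, 0, -0.3, 0, 0, 0, -1]
    - [0, 0, -0.4, 0, 0, 0, -1]
    - [0, 0, -0.5, 0, 0, 0, -1]
    - [0, 0, -0.6, 0, 0, 0, -1]
    - [0, 0, -0.7, 0, 0, 0, -1]
    - [0, 0, -0.75, 0, 0, 0, -1]
    - [0, 0, -0.75, 0, 0, 0, -1]

```text
t: 23.57
ee_pos: [623.2, 220.6, 138.0]
orientation: [3.136, -0.138, -0.002]
ft_force: [-5.4, -1.4, -9.9]
width: 11.5
grasp_force: 30.0
```

Request:
servo_tool:
  increments:
    - [-0.1, 0, -0.05, 0, 0, 0, -1]
    - [-0.1, 0, -0.1, 0, 0, 0, -1]
    - [-0.1, 0, -0.15, 0, 0, 0, -1]
    - [-0.1, 0, -0.2, 0, 0, 0, -1]
    - [-0.1, 0, -0.25, 0, 0, 0, -1]
    - [-0.1, 0, -0.3, 0, 0, 0, -1]
    - [-0.1, 0, -0.3, 0, 0, 0, -1]

```text
t: 24.15
ee_pos: [623.6, 220.7, 137.5]
orientation: [3.137, -0.138, 0.003]
ft_force: [-7.0, -4.6, 4.6]
width: 11.6
grasp_force: 30.0
```

Request:
servo_tool:
  increments:
    - [0, 0.05, 0.1, 0, 0, 0, -1]
    - [0, 0.05, 0.1, 0, 0, 0, -1]
    - [0, 0.05, 0.1, 0, 0, 0, -0.7]
    - [0, 0.05, 0.1, 0, 0, 0, -0.5]
    - [0, 0.05, 0.1, 0, 0, 0, -0.2]
    - [0, 0.05, 0.1, 0, 0, 0, 0]
    - [0, 0.05, 0.1, 0, 0, 0, 0]
    - [0, 0.05, 1, 0, 0, 0, 0]
    - [0, 0, 4, 0, 0, 0, 0]
    - [0, 0, 8, 0, 0, 0, 0]
    - [0, 0, 12, 0, 0, 0, 0]
    - [-2, -4, 14, 0, 0, 0, 0]
    - [-4, -8, 14, 0, 0, 0, 0]
    - [-6, -12, 14, 0, 0, 0, 0]
    - [-8, -16, 14, 0, 0, 0, 0]
    - [-10, -20, 14, 0, 0, 0, 0]
    - [-10, -20, 14, 0, 0, 0, 0]

```text
t: 25.57
ee_pos: [520.8, 17.9, 276.1]
orientation: [3.136, -0.14, 0.001]
ft_force: [-0.2, 0.3, 0.3]
width: 43.8
grasp_force: 0.0
```

Run:
```python
from m import *
w=grab('wrist');t=grab('top');s=grab('scene')
print(w['obs']['ee_pos'],w['obs']['t'],w['obs']['ft_force'])
A=cv2.resize(t['image'][135:265,110:262],(400,342),interpolation=cv2.INTER_CUBIC)
B=cv2.resize(s['image'][150:265,365:515],(400,307),interpolation=cv2.INTER_CUBIC)[:258]
C=cv2.resize(w['image'][0:260,80:400],(400,325))
D=np.zeros((600,800,3),np.uint8);D[:342,:400]=A;D[342:600,:400]=B;D[:325,400:]=C
cv2.imwrite('pics/end.png',D[:,:,::-1])
```

```text
[520.76216593  17.8634868  276.06641673] 25.5667 [-0.16045638  0.32426561  0.26290475]
```

View pics/end.png

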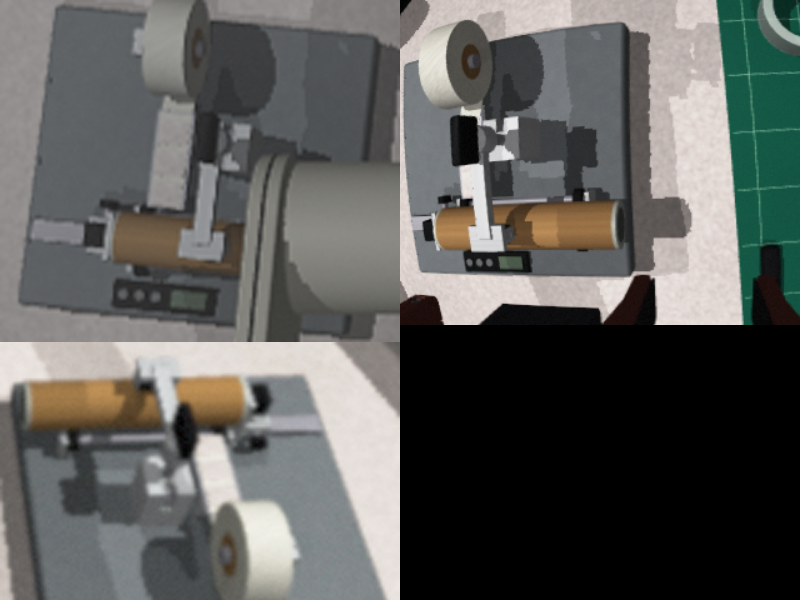

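The final views show the bar over the tube with its roller on it, at (200,240) in the top view, and the tube end at the stop (110,237). The gripper is clear of everything, so I'm handing in.

```bash
python3 -c "
from workcell import ctrl
print(ctrl.close_job())"
```

```text
the job is handed in; nothing more can be done
None
```

I handed the job in at about 25.6 s: the thick tube lies in the cradle against the end stop, with the bar lowered slowly onto it and let go. I judged that the tube is home, and so the switch pressed in, from the 21 N stop contact and the pictures, because the switch itself gives no reading.

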